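Release the ratchet pawl and lower the tilt stand

ROBOT

A 7-joint arm with a two-finger parallel gripper is mounted at the origin on the work surface. World frame = base frame: x ahead of the robot, y to its left, z up, the work surface at z = 0. Lengths are in m, angles in rad, forces in N, time in s.
With the tool pointing down it reaches from about 0.4 to 0.85 m from the base axis. Payload 10.4 kg.
Tool frame: the origin (TCP) lies where the fingers leave the gripper's body, on its centre line; the fingertips stand 73 mm ahead of it and the grasp point (between the pads) lies 54 mm ahead of it; z points along the fingers, y is the direction in which the jaws open and shut (so a half turn about z gives the same grasp; the last joint's range is limited). The gripper opens to 85 mm and grips with 20 to 120 N. Pads are 22 mm wide; open, the fingers measure 114 mm over their backs; the gripper's body (76 mm by 85 mm) begins 54 mm behind the grasp point. The pads swing forward as they close: fully open they stand 13 mm farther back than shut.
Start: joints at [-0.023, 0.332, -0.065, 1.46, 0.022, 1.35, -0.088], TCP at [0.625, 0, 0.304] pointing down, gripper open.
Joint ranges: [-2.6, 2.6], [-0.5, 2.12], [-1.47, 1.34], [0.16, 2.42], [-1.27, 4.41], [0.06, 2.06], [-2.6, 2.6]. Speed limits (rad/s): [2.22, 2.22, 2.79, 2.79, 3.14, 3.14, 3.14].

INTERFACE

Orientations are given as a unit quaternion [x, y, z, w].
In Python, from workcell import get_obs, camera, camera_model, hand_in gives the robot as it stands.
- The arm moves only by the shell command python3 -m crank 'ROWS' [FORCE]. ROWS is text: rows parted by semicolons, each of 7 numbers parted by spaces: the shift along the tool's x, y, z in units of 40 mm (1.0 is 40 mm), then the turn, a rotation vector about the tool's x, y, z in units of 8 degrees (1.0 is 8 degrees), then the finger opening in mm, from 0 to 85.4. In form: x y z ax ay az jaw; .... A call has exactly 10 rows; each row shifts and turns the pose as measured when the row begins, along the tool's axes as they then stand; what a row does not reach is not made up. A row lasts 1/10 s, in which the tool goes at most 50 mm and 8.59 degrees, less where a joint would pass 70% of its speed; a pose out of reach is approached as far as the arm can. A call is refused whole if a number of a shift passes 1 or a number of a turn 1, either way. A call with a gripper value outside its range is refused whole. The fingers move at their own pace and stop on an object; FORCE is the grip in N (left out, the last holds). Time passes only in rows, so rows that do not move let the fingers close, or fill a call up. It gives the time, the measured TCP pose, the force and the opening at its end, in the units of the state.
- get_obs(): the state, without advancing time (a new reading comes with each control period).
- camera(name): name is "scene" or "side" or "wrist"; returns (picture, depth): 400x640x3 uint8, red, green, blue; 400x640 float32, m along the optical axis (not along the pixel's ray), 0 where there is no reading.
- camera_model(name): a dict with "fx", "fy", "cx", "cy" (pixels), "position" and "rotation" of the camera in the world; the wrist camera has in their place "hand_eye" (4x4, takes a point from camera to tool coordinates, whose origin is the TCP and whose axes are the flange's). Camera axes: x right, y up, looking along -z (the intrinsics and any distortion apply to the point x, -y, -z); pixel columns grow to the right and rows downward; lengths in m; the calibration is good to about 2 mm. The wrist camera is an equidistant fisheye: a pixel r from the principal point sees the ray r / f radians off the axis. A picture is of the moment at which its call begins: read the wrist's pose just before it. camera_model takes no time and is no camera call.
- hand_in(): hands the job in, once; it reports no verdict.
The state is a dict: "clock": time; "joint_pos": joint angles; "joint_velocities": joint speeds; "tau": joint torques, N m; "position": TCP position; "ee_rot": TCP orientation; "ft_force": force on the tool from outside, world axes, zero at the start; "torque": the same for the moment, N m; "grip_width": opening from 0.0 (shut) to 1.0 (fully open).
Only numpy, scipy, OpenCV 4.12 (cv2) and the standard library are available. Lean on these libraries where they do the work, as an engineer would, in place of code of your own. Each camera call takes 0.05 s, during which the arm holds its last target.

TASK

Take the steel rod from its wooden rest and, with the rod and not your fingers, lift the pawl of the tilt stand off the ratchet wheel and flick it right over onto its back stop. Then lower the freed plate with its tool-holder block and press it home on the stop screw with a firm push of about 15 N, never more than 40 N on any part of the stand, and leave the rod lying across both saddles of its rest. Do not disturb the other things on the bench.

Things in the scene. Friction and masses are not known exactly. Their poses are not given: they have to be found in the camera images.
- stand: Fixed grey stand, base 150 (x) x 305 (y) x 15 mm; origin on the bench under the tilt hinge. x points away from the robot (yaw within 0.25 rad), z up. Hinge along x at height 70 mm. Ratchet wheel, radius 47 mm about the hinge, at stand x -61 to -49 mm (robot side); the pawl lies in that plane, to +y; plate and load to -y. Nothing of it is nearer than stand x = -75 mm.
- pawl_pivot (a point): Centre of the pawl's pivot, at stand (-55, 80, 118) mm; the pivot runs along stand x. A post behind it carries it (stand x -44 to -32, y 69 to 91 mm); a guard with its top at height 94 mm stands under it, stand y 57 to 91 mm. The back stop is a pin 34 mm to +y of the pivot.
- pawl (a joint): Pawl angle, rad: 0 = level, nose in the wheel; grows as the nose end swings up and over to +y; 2.05 = on its back stop. Steel bar 14 mm wide (stand x -62 to -48), 12 thick, reaching 84 mm from the pivot to -y when shut; nose hangs 16 mm below it. 120 g: past 1.35 rad it falls over and stays, before that it falls shut. The load jams it at first: starting takes a few N.
- pawl_under (a point): Point on the pawl bar's underside, mid-width, 38 mm from the pivot, 6 mm above pivot level when shut (height 124 mm); turns with the pawl. Here the rod goes under, along stand x; 25 mm free height below. Wheel teeth reach stand y = 36 mm at height 103 mm: keep the rod between stand y 37 and 52 mm.
- cradle (a joint): Tilt of the plate, rad: about 0.5 at the start (held by the pawl), -0.09 to 0.03 when home, as the stop screw is set; grows as the plate's free (-y) end rises. Freed, it sinks a little (to about 0.3 to 0.45) and stalls, being counterbalanced and stiff; lowering it on takes 3 to 5 N at press_end, and it stays where it is left.
- press_end (a point): Middle of the clear strip on top of the plate's free end, to press on: at stand x = 14 mm, 160 mm from the hinge along the plate, 6 mm above hinge level when flat. Strip 30 mm (y) x 94 mm (x), ending 15 mm beyond this point; on its hinge side stands the load, a brown block 40 mm high.
- plate_foot (a point): Point on the plate's underside that comes down on the stop screw, 140 mm from the hinge, 6 mm below hinge level when flat.
- rest: Wooden rod rest, fixed, base 150 (x) x 62 (y) x 10 mm, origin under its centre. Two saddles stand at rest x = -55 and +45 mm, each 14 mm long in x; saddle floor at height 30 mm, 30 mm wide in y between lips that rise to 38 mm. The rod lies along rest x.
- rod_grip (a point): Centre of the rod at the place to hold it, 85 mm behind its tip; x along the rod to the tip, z up. On the rest it is 36 mm above the bench and about 18 mm to +x of the rest's middle. Steel, 150 g: square bar 12 x 12 x 120 mm (83 mm behind to 37 mm ahead of this point), then a round end 10 mm thick, 48 mm long.
- rod_tip (a point): Centre of the rod's round end face.
- holder: Bystander: loose brown block, 60 x 55 x 50 mm, origin under its centre.
- centre: Bystander: loose steel lathe centre standing on its flat end, 48 mm thick, 83 mm high, origin under its centre.
- spacer: Bystander: loose steel ring, 64 mm across, 22 mm high, origin under its centre.
- collet: Bystander: loose brass collet, 40 mm across, 50 mm high, origin under its centre.
- stop: Steel stop screw under the plate's free end, 16 mm thick, upright on the stand's base at stand (10, -140) mm, with a firm rubber cap. Origin at its foot, on top of the base (15 mm above the bench). Its top is set anew each time, somewhere between 52 and 68 mm above the bench, and is not measured: the plate is home when it is felt to bear on it.
There are look-alikes about, which are no part of the job. What is shaped like the part that bears rod_grip but black or turquoise is not meant.

How it is judged:
On the way, in this order (a step that is already met when the one before it is completed fails the run):
1. the rod bears against the pawl from below (contact force between rod and pawl above 0.5 N), for 0.05 s.
2. the pawl has been flicked over onto its back stop while the plate is still up (value of joint pawl above 1.8 rad and value of joint cradle above 0.15 rad), for 0.1 s.
3. the plate is pressed home: it bears on the stop screw with more than 6 N (contact force between cradle and stop above 6 N and value of joint cradle below 0.05 rad), for 0.1 s.
At the end, for the whole second after the job is handed in: The pawl lies on its back stop (above 1.8 rad), the plate stays down where it was pressed home (below 0.05 rad), and the rod lies still across both saddles between their lips: its grip point within 15 mm of the rest's middle line, 30 mm behind to 45 mm ahead of its middle, turned under 0.25 rad (value of joint pawl above 1.8 rad and value of joint cradle below 0.05 rad and z of rod_grip in the frame of rest between 0.032 and 0.04 m and y of rod_grip in the frame of rest between -0.015 and 0.015 m and x of rod_grip in the frame of rest between -0.03 and 0.045 m and angle between the x axis of rod and the x axis of rest, either way round below 0.25 rad and linear speed of rod below 0.02 m/s and velocity of joint cradle below 0.02 rad/s); the robot touches nothing.
It fails at once if the fingers or arm touch the pawl (contact force between any of the fingers, the arm and pawl above 1 N).
It fails at once if the rod is forced against the pawl, stand or plate with more than 40 N (contact force between rod and pawl above 40 N or contact force between rod and stand above 40 N or contact force between rod and cradle above 40 N).
It fails at once if the fingers press the plate or its load with more than 40 N (contact force between the fingers and cradle above 40 N).
It fails at once if a bystander is pushed more than 20 mm (distance of any of holder, centre, spacer, collet from where it was at the start of the episode above 0.02 m).
It also fails if it takes over 66 s, if anything falls off the work surface, if the arm or the gripper's body presses on something with over 40 N, if the wrist force passes 120 N, or if a joint passes its speed limit or range.

## Working session

There is one attempt and no reset: what is moved stays moved. The work goes in short steps, Python scripts to look and compute and a shell command to move; the robot and the scene stay as the last step left them, time stands still between calls to the robot, and variables do not carry over. Pictures are saved under pics/ and viewed, and the job is handed in when it is done.

```bash
ls; mkdir -p pics
cat > h.py <<'E'
import numpy as np, cv2, pickle, sys
from workcell import get_obs, camera, camera_model, hand_in
from scipy.spatial.transform import Rotation as R
def snap(name,fn):
    o=get_obs(); im,d=camera(name)
    cv2.imwrite(f'pics/{fn}.png',im[:,:,::-1]); np.savez(f'pics/{fn}.npz',im=im,d=d,p=o['position'],q=o['ee_rot'])
    return im,d,o
E
python3 - <<'E'
from h import *
o=get_obs();print(o)
for n in ['scene','side','wrist']:
    snap(n,n+'0'); print(n,camera_model(n))
E
```

```text
pics
{'clock': 0.0, 'joint_pos': array([-0.02262387,  0.33287119, -0.06466723,  1.4609501 ,  0.02159207,
        1.34987599, -0.08846902]), 'joint_velocities': array([-4.24010401e-04,  5.33521553e-04, -2.46390703e-04, -5.25462367e-04,
        2.10037290e-03, -9.73416038e-05, -1.14082906e-03]), 'tau': array([ 4.98105128e-04, -6.25449800e+01,  4.97091911e-02, -3.91610491e+01,
        1.63588714e-02,  9.83294769e-03, -6.01235030e-06]), 'position': array([ 6.24730955e-01, -2.14736287e-06,  3.03111998e-01]), 'ee_rot': array([ 7.07091294e-01,  7.07121916e-01, -5.21825735e-04, -4.73840341e-04]), 'ft_force': array([0.23018046, 0.7437926 , 0.13644711]), 'torque': array([0.03595879, 0.01106908, 0.02751977]), 'grip_width': 1.0005134688161001}
scene {'fx': 431.93915388520264, 'fy': 431.93915388520264, 'cx': 318.9513236110477, 'cy': 196.41922232230937, 'position': array([ 1.39320109, -0.06166424,  0.99771708]), 'rotation': array([0.30148473, 0.25511288, 0.6042327 , 0.69204567])}
side {'fx': 431.7037687488319, 'fy': 431.7037687488319, 'cx': 323.6563812502912, 'cy': 204.71560599020506, 'position': array([0.20518597, 1.04702369, 1.19909455]), 'rotation': array([-0.05058846,  0.36386623,  0.923168  , -0.11315046])}
wrist {'fx': 309.70691628693146, 'fy': 309.70691628693146, 'cx': 322.91952750032914, 'cy': 197.68451000039468, 'hand_eye': array([[-9.89930291e-06,  9.63919523e-01,  2.66193825e-01,
         6.83531456e-02],
       [ 9.99999967e-01, -5.89591793e-05,  2.50686531e-04,
         1.61710996e-03],
       [ 2.57336211e-04,  2.66193818e-01, -9.63919491e-01,
        -6.99097705e-02],
       [ 0.00000000e+00,  0.00000000e+00,  0.00000000e+00,
         1.00000000e+00]])}
```

View pics/scene0.png

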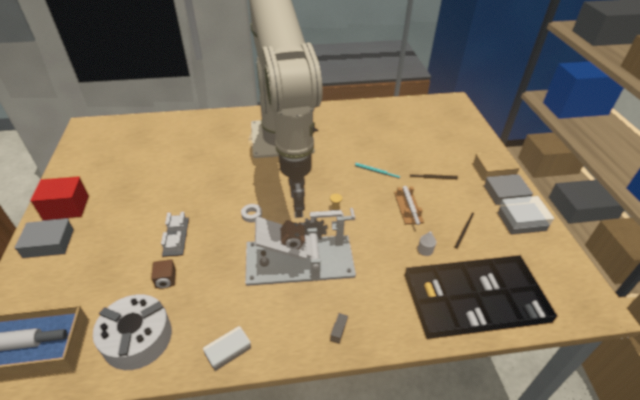

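View pics/side0.png

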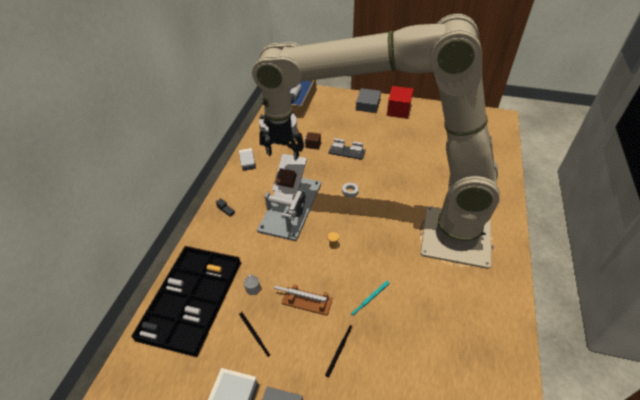

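View pics/wrist0.png

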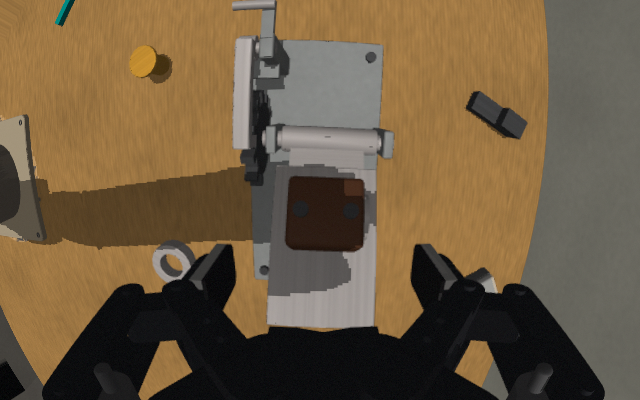

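Candidates for the rod: the steel one on the wooden rest at scene (411,206) / side (302,295); turquoise at scene (376,170) / side (370,298); black at scene (433,176) and (465,230). By the description I choose the steel one on the rest. Next, close crops.

Run:
```python
import cv2,numpy as np
a=cv2.imread('pics/scene0.png');b=cv2.imread('pics/side0.png')
A=cv2.resize(a[170:250,370:470],(500,400),interpolation=cv2.INTER_CUBIC)
cv2.imwrite('pics/c1.png',np.hstack([cv2.resize(a[175:240,375:440],(390,390),interpolation=cv2.INTER_CUBIC),cv2.resize(b[265:330,260:345],(510,390),interpolation=cv2.INTER_CUBIC)])[:,:800])
cv2.imwrite('pics/c2.png',np.hstack([cv2.resize(a[200:290,240:360],(480,360),interpolation=cv2.INTER_CUBIC),cv2.resize(b[145:245,250:330],(288,360),interpolation=cv2.INTER_CUBIC)]))
```

```text
(no output)
```

View pics/c1.png

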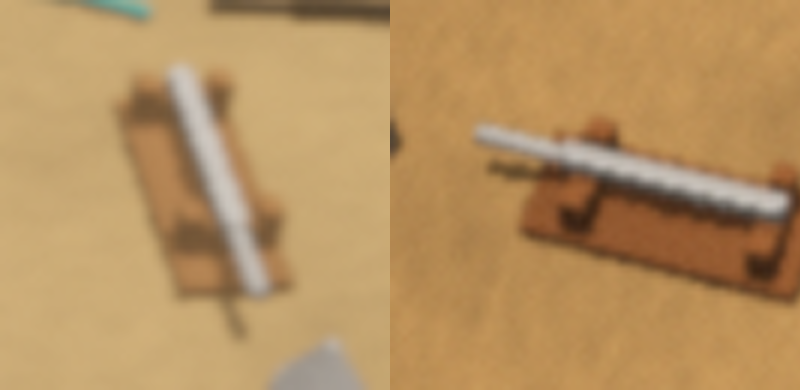

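View pics/c2.png

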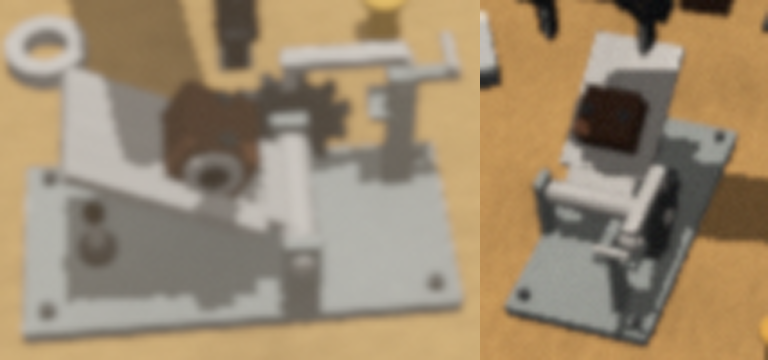

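The crop confirms it: a bright steel rod in the saddles, its thin round end pointing away from the robot. Now the poses from the depth.

```bash
cat >> h.py <<'E'
def cloud(fn,name):
    z=np.load(f'pics/{fn}.npz'); im,d=z['im'],z['d']; m=camera_model(name)
    v,u=np.mgrid[0:400,0:640].astype(float)
    x=(u-m['cx'])/m['fx']; y=(v-m['cy'])/m['fy']
    if name=='wrist':
        r=np.hypot(x,y)+1e-9; t=np.tan(np.minimum(r,1.5))/r; x,y=x*t,y*t
    P=np.stack([x*d,-y*d,-d],-1)
    if name=='wrist':
        H=m['hand_eye']; P=P@H[:3,:3].T+H[:3,3]; P=P@R.from_quat(z['q']).as_matrix().T+z['p']
    else: P=P@R.from_quat(m['rotation']).as_matrix().T+m['position']
    P[d<=0]=np.nan
    return im,P
E
python3 - <<'E'
from h import *
for n in ['scene','side','wrist']:
    im,P=cloud(n+'0',n); hsv=cv2.cvtColor(im,cv2.COLOR_RGB2HSV)
    x,y,z=P[...,0],P[...,1],P[...,2]
    m=(abs(z)<.03)&(x>.4)&(x<.8)&(hsv[...,1]>80); print(n,'bench z',np.nanmedian(z[m]))
    m=(z>.008)&(z<.024)&(x>.45)&(x<.9)&(abs(y)<.3)&(hsv[...,1]<60)
    k,l,s,c=cv2.connectedComponentsWithStats(m.astype(np.uint8))
    i=1+np.argmax(s[1:,4]); q=P[l==i]; print('base',s[i],cv2.minAreaRect(q[:,:2].astype(np.float32)),np.median(q[:,2]))
    m=(z>.027)&(z<.06)&(x>.4)&(x<.9)&(y>.1)&(y<.5)&(hsv[...,1]<60)&(hsv[...,2]>110)
    k,l,s,c=cv2.connectedComponentsWithStats(m.astype(np.uint8))
    for i in range(1,k):
        if s[i,4]>15:
            q=P[l==i];print('rod?',s[i],c[i].round(),cv2.minAreaRect(q[:,:2].astype(np.float32)),q[:,2].max())
E
```

```text
scene bench z 0.00035269164801826625
base [ 245  235  110   50 3171] ((0.6159207820892334, 0.0006806999444961548), (0.3049253821372986, 0.15478061139583588), 88.26673126220703) 0.015258687352842526
rod? [404 189  15  35 137] [411. 205.] ((0.4757814407348633, 0.3748495578765869), (0.14604640007019043, 0.017001133412122726), 0.4040842056274414) 0.04733170407585663
rod? [419 236  17  16 160] [427. 244.] ((0.6328610181808472, 0.37352463603019714), (0.04588840529322624, 0.03596089035272598), 81.6612548828125) 0.05982673132336469
side bench z 0.001331911497845395
base [ 258  178   63   62 1371] ((0.6131885051727295, 0.005398556590080261), (0.30927833914756775, 0.15174990892410278), 87.39823150634766) 0.01620321564472449
rod? [244 277  15  11  86] [251. 283.] ((0.6193563342094421, 0.386415034532547), (0.042672693729400635, 0.02751217968761921), 30.618446350097656) 0.05985524619585614
rod? [275 286  46  14 169] [299. 293.] ((0.47376748919487, 0.37682774662971497), (0.0150503721088171, 0.14697147905826569), 88.67961883544922) 0.04720449606600807
wrist bench z -0.00011002148869798667
base [ 253   40  130   90 9115] ((0.6190447211265564, 0.10549576580524445), (0.101729616522789, 0.1486390084028244), 87.25944519042969) 0.014910583680904699
```

Run:
```python
from h import *
def edge(q,ax,lo,side):
    # bins along ax, extreme of other
    o=1-ax; b=np.arange(q[:,ax].min(),q[:,ax].max(),.004); pts=[]
    for s in b:
        k=q[(q[:,ax]>=s)&(q[:,ax]<s+.004)]
        if len(k)>8: pts.append((s+.002,np.percentile(k[:,o],98 if side>0 else 2)))
    pts=np.array(pts); 
    f=cv2.fitLine(pts.astype(np.float32),cv2.DIST_HUBER,0,.002,.001).ravel()
    return np.degrees(np.arctan2(f[1],f[0])),f[2:],len(pts)
for n in ['wrist','scene','side']:
    im,P=cloud(n+'0',n); hsv=cv2.cvtColor(im,cv2.COLOR_RGB2HSV)
    x,y,z=P[...,0],P[...,1],P[...,2]
    m=(z>.010)&(z<.020)&(x>.45)&(x<.9)&(abs(y)<.3)&(hsv[...,1]<60)
    k,l,s,c=cv2.connectedComponentsWithStats(m.astype(np.uint8)); i=1+np.argmax(s[1:,4]); q=P[l==i]
    print(n,'base x',np.percentile(q[:,0],[.5,99.5]),'y',np.percentile(q[:,1],[.5,99.5]),'far edge',edge(q,1,0,1),'+y edge',edge(q,0,0,1))
    # hinge tube top: z ~ .075-.09
    m=(z>.072)&(z<.09)&(x>.57)&(x<.66)&(abs(y)<.08)&(hsv[...,1]<60)
    q=P[m];print('hinge',len(q)); 
    if len(q)>20:
        b=np.arange(.575,.655,.008)
        for s in b:
            k=q[(q[:,0]>=s)&(q[:,0]<s+.008)]
            if len(k)>3:
                j=k[np.argsort(-k[:,2])[:max(3,len(k)//8)]]; print(s.round(3),j.mean(0).round(4),k[:,1].min().round(4),k[:,1].max().round(4))
    m=(z>.122)&(z<.15)&(x>.5)&(x<.6)&(y>-.05)&(y<.15)&(hsv[...,1]<60)
    q=P[m];print('pawl',len(q),q.min(0),q.max(0),np.median(q,0), cv2.minAreaRect(q[:,:2].astype(np.float32)))
```

```text
wrist base x [0.54950268 0.69268779] y [0.05420188 0.15546266] far edge (np.float32(2.3487449), array([0.10654312, 0.6898878 ], dtype=float32), 27) +y edge (np.float32(-1.9039652), array([0.6488957 , 0.15238592], dtype=float32), 38)
hinge 3388
0.575 [0.5773 0.0448 0.0895] 0.0216 0.0591
0.583 [0.5883 0.0383 0.0851] 0.0207 0.0574
0.591 [0.5962 0.0237 0.0878] 0.0206 0.0573
0.599 [0.6031 0.023  0.0883] 0.0186 0.0572
0.607 [0.6111 0.0223 0.0883] 0.0195 0.0561
0.615 [0.6194 0.0221 0.0884] 0.0186 0.056
0.623 [0.627  0.0218 0.0883] 0.0193 0.056
0.631 [0.6349 0.0209 0.0883] 0.0186 0.0559
0.639 [0.6429 0.0209 0.0882] 0.0177 0.0551
0.647 [0.6511 0.0204 0.0883] 0.0178 0.0552
0.655 [0.6576 0.0205 0.0883] 0.0178 0.0552
pawl 3274 [ 0.55408351 -0.04998777  0.12201195] [0.59997585 0.14997335 0.14919466] [0.5680158  0.09342985 0.13500241] ((0.5755842924118042, 0.04881385713815689), (0.041682180017232895, 0.20081721246242523), 5.122100830078125)
scene base x [0.54378683 0.69389533] y [-0.15004047  0.15190247] far edge (np.float32(2.1813462), array([0.01988152, 0.6889793 ], dtype=float32), 71) +y edge (
[... 972 characters left out ...]
44025 , 0.15345979], dtype=float32), 39)
hinge 192
0.583 [0.5893 0.0345 0.0862] 0.0124 0.0546
0.591 [0.5936 0.0239 0.0882] 0.0174 0.0586
0.599 [0.6039 0.0312 0.0879] 0.0197 0.0614
0.607 [0.6103 0.0228 0.0882] 0.02 0.0567
0.615 [0.6181 0.0301 0.0885] 0.0185 0.0561
0.623 [0.6282 0.026  0.0889] 0.0087 0.0549
0.631 [0.6367 0.0427 0.088 ] 0.018 0.0555
0.639 [0.6417 0.0314 0.0875] 0.0107 0.0555
0.647 [0.6495 0.0227 0.0891] 0.0207 0.0542
0.655 [0.6571 0.0319 0.0843] 0.023 0.055
pawl 183 [ 0.55299997 -0.04938627  0.12210652] [0.59810915 0.14869636 0.14732555] [0.56523038 0.09635211 0.1331041 ] ((0.5728245377540588, 0.04867853969335556), (0.038541797548532486, 0.19882577657699585), 4.020678997039795)
```

```bash
cat >> h.py <<'E'
TH=-0.0385; O=np.array([.6122,.0378,0])
M=R.from_euler('z',TH).as_matrix()
def w2s(p): return (np.asarray(p)-O)@M
def s2w(p): return np.asarray(p)@M.T+O
E
python3 - <<'E'
from h import *
im,P=cloud('wrist0','wrist'); hsv=cv2.cvtColor(im,cv2.COLOR_RGB2HSV)
for n in ['wrist','scene','side']:
    im,P=cloud(n+'0',n); S=w2s(P); ok=cv2.cvtColor(im,cv2.COLOR_RGB2HSV)[...,1]<60
    x,y,z=S[...,0],S[...,1],S[...,2]
    f=lambda a:np.percentile(a,[3,50,97]).round(4)
    for nm,m in dict(pawltop=ok&(z>.122)&(z<.139)&(abs(x+.055)<.02)&(y>-.03)&(y<.066),tube=ok&(z>.06)&(z<.092)&(x>-.02)&(x<.03)&(abs(y)<.022),post=ok&(z>.1)&(z<.14)&(x>-.046)&(x<-.025)&(y>.055)&(y<.1),backpin=ok&(z>.08)&(z<.15)&(y>.1)&(y<.13)&(x<-.02),plate=ok&(z>.1)&(y<-.1)&(y>-.2)&(abs(x)<.1)).items():
        q=S[m]
        if len(q)<6: continue
        print(n,nm,len(q),'x',f(q[:,0]),'y',f(q[:,1]),'z',f(q[:,2]))
        if nm=='pawltop':
            for a,b in [(-.005,.015),(.02,.035),(.045,.065)]:
                k=q[(q[:,1]>a)&(q[:,1]<b)]
                if len(k)>5: print('   ',f(k[:,0]),f(k[:,2]))
        if nm=='plate': print(cv2.minAreaRect(q[:,:2].astype(np.float32)), np.degrees(np.polyfit(q[:,1],q[:,2],1)))
E
```

```text
wrist pawltop 1560 x [-0.0573 -0.0497 -0.0441] y [0.005  0.0343 0.0642] z [0.1274 0.1357 0.1372]
    [-0.0572 -0.0495 -0.0442] [0.1245 0.1356 0.1371]
    [-0.0573 -0.0496 -0.0441] [0.1264 0.1357 0.137 ]
    [-0.0573 -0.0496 -0.0439] [0.1281 0.1357 0.1373]
wrist tube 2288 x [-0.0179  0.0053  0.0284] y [-0.0193 -0.001   0.0181] z [0.0747 0.0824 0.0913]
wrist post 970 x [-0.0455 -0.0363 -0.0279] y [0.0594 0.0831 0.098 ] z [0.1041 0.1294 0.1363]
wrist backpin 647 x [-0.0599 -0.0368 -0.0286] y [0.1013 0.1168 0.1224] z [0.1286 0.1363 0.1392]
wrist plate 5889 x [-0.0267  0.0167  0.0604] y [-0.1409 -0.1211 -0.1012] z [0.138  0.1494 0.1607]
((0.01675695925951004, -0.12196198105812073), (0.043898750096559525, 0.09371649473905563), 89.99224853515625) [-32.54595801   4.61697656]
scene pawltop 132 x [-0.0576 -0.048  -0.0426] y [0.0026 0.0306 0.064 ] z [0.1253 0.135  0.138 ]
    [-0.0583 -0.0482 -0.0436] [0.1237 0.1344 0.1379]
    [-0.0564 -0.048  -0.0436] [0.131  0.1357 0.1371]
    [-0.0573 -0.0479 -0.0427] [0.1275 0.1357 0.1381]
scene tube 165 x [-0.017   0.007   0.0281] y [-0.019  -0.0026  0.01
[... 516 characters left out ...]
7] z [0.1254 0.1354 0.1386]
    [-0.0585 -0.0568 -0.0464] [0.1232 0.1346 0.1384]
    [-0.0587 -0.0538 -0.0462] [0.1269 0.1355 0.1384]
    [-0.0594 -0.053  -0.0455] [0.1304 0.1351 0.1384]
side tube 165 x [-0.0183  0.0047  0.029 ] y [-0.0202  0.0039  0.0187] z [0.0675 0.0832 0.0912]
side post 33 x [-0.0457 -0.0384 -0.031 ] y [0.0745 0.0886 0.0985] z [0.108  0.1301 0.1354]
side backpin 42 x [-0.0613 -0.0394 -0.0288] y [0.1011 0.1203 0.1256] z [0.1234 0.1352 0.1426]
side plate 300 x [-0.0289  0.0165  0.0591] y [-0.1426 -0.1206 -0.1017] z [0.1341 0.1492 0.1625]
((0.015970192849636078, -0.12308885157108307), (0.04625922441482544, 0.09407031536102295), 88.02365112304688) [-31.94105267   4.69055297]
```

```bash
sed -i 's/O=np.array(\[.6122,.0378,0\])/O=np.array([.6158,.0377,0])/' h.py
python3 -m crank '.84 -.39 .1 0 0 0 85; .84 -.39 .1 0 0 0 85; .84 -.39 .1 0 0 0 85; .84 -.39 .1 0 0 0 85; .84 -.39 .1 0 0 0 85; .84 -.39 .1 0 0 0 85; .84 -.39 .1 0 0 0 85; .84 -.39 .1 0 0 0 85; .84 -.39 .1 0 0 0 85; .84 -.39 .1 0 0 0 85' 120
python3 - <<'E'
from h import *
im,d,o=snap('wrist','w1'); print(o['position'],o['joint_pos'])
E
```

```text
clock: 1.15
position: [0.4657, 0.3412, 0.2589]
ee_rot: [0.711, 0.703, -0.003, 0.001]
ft_force: [1.3, 1.1, -0.6]
grip_width: 0.997
[0.46570702 0.34124011 0.25886436] [-0.46834981  0.27584461 -0.28962365  1.63661124  0.08352783  1.24629446
 -0.78709858]
```

View pics/w1.png

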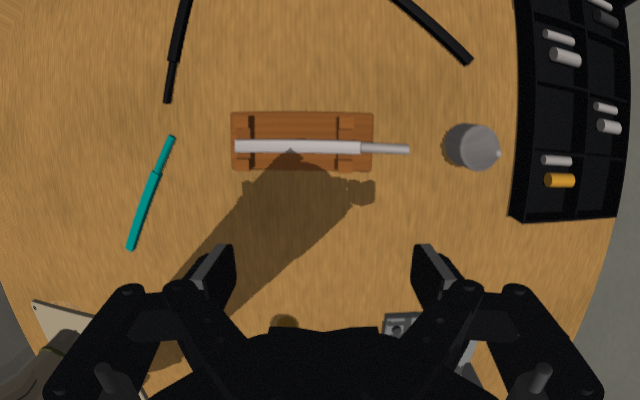

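The steel rod runs from (236,146) to its tip at (410,149), lying in the rest at (302,142). The collet-coloured/steel cone at (478,147) stands beyond the tip. Measure the rod and the rest.

Run:
```python
from h import *
im,P=cloud('w1','wrist'); hsv=cv2.cvtColor(im,cv2.COLOR_RGB2HSV)
z=P[...,2]; u=np.mgrid[0:400,0:640][1]; v=np.mgrid[0:400,0:640][0]
m=(z>.028)&(z<.06)&(hsv[...,1]<60)&(u>220)&(u<420)&(v>125)&(v<175)
q=P[m]; f=cv2.fitLine(q[:,:2].astype(np.float32),cv2.DIST_HUBER,0,.01,.001).ravel(); print('rod',len(q),f,'yaw',np.arctan2(f[1],f[0])*np.sign(f[0]), cv2.minAreaRect(q[:,:2].astype(np.float32)),q[:,0].min(),q[:,0].max(),np.percentile(q[:,2],90))
for a in np.arange(.40,.57,.02):
    k=q[abs(q[:,0]-a)<.005]; 
    if len(k)>3: print(a.round(2),k[:,1].min().round(4),k[:,1].max().round(4),np.percentile(k[:,2],90).round(4))
m=(z>.005)&(z<.016)&(hsv[...,1]>100)&(u>220)&(u<385)&(v>105)&(v<180)
q=P[m]; print('rest',cv2.minAreaRect(q[:,:2].astype(np.float32)),np.percentile(q[:,0],[1,99]),np.percentile(q[:,1],[1,99]))
```

```text
rod 1989 [ 0.99938625 -0.03502991  0.4611712   0.37903935] yaw -0.035037078 ((0.4663254916667938, 0.37860777974128723), (0.011609038338065147, 0.1669439971446991), 88.0878677368164) 0.3828321803475365 0.5498255922113694 0.04267337779547872
0.4 0.3751 0.3865 0.0428
0.42 0.3751 0.3859 0.0427
0.44 0.3737 0.385 0.0428
0.46 0.3735 0.3842 0.0427
0.48 0.3723 0.3836 0.0429
0.5 0.3721 0.3831 0.0426
0.52 0.3729 0.3805 0.0412
0.54 0.372 0.3805 0.0414
rest ((0.4438214600086212, 0.38068056106567383), (0.06190014258027077, 0.15084053575992584), 88.08979034423828) [0.37038032 0.51760051] [0.34996296 0.41204731]
```

```bash
cat >> h.py <<'E'
def delta(tp,tx=None):
    """tool-axes shift (40mm units) to TCP target tp; and turn (8deg units) to make tool z down, tool x along world 2d dir tx"""
    o=get_obs(); Rc=R.from_quat(o['ee_rot']); p=o['position']
    t=Rc.inv().apply(np.asarray(tp)-p)/.04
    s='clock %.2f pos %s shift %s'%(o['clock'],p.round(4),t.round(3))
    if tx is not None:
        x=np.array([tx[0],tx[1],0]);x/=np.linalg.norm(x); zz=np.array([0,0,-1.]); T=R.from_matrix(np.stack([x,np.cross(zz,x),zz],1))
        s+=' turn %s'%(np.degrees((Rc.inv()*T).as_rotvec())/8).round(3)
    print(s,'F',o['ft_force'].round(1),'j',o['joint_pos'].round(2))
RODX=np.array([np.cos(.035),-np.sin(.035)])
E
python3 -m crank '0 0 0 0 0 -1 85; 0 0 0 0 0 -1 85; 0 0 0 0 0 -1 85; 0 0 0 0 0 -1 85; 0 0 0 0 0 -1 85; 0 0 0 0 0 -1 85; 0 0 0 0 0 -1 85; 0 0 0 0 0 -1 85; 0 0 0 0 0 -1 85; 0 0 0 0 0 -1 85'
python3 -c "
from h import *
delta([.465,.379,.13],-RODX)"
```

```text
clock: 2.2
position: [0.4581, 0.3493, 0.2549]
ee_rot: [0.059, 0.998, -0.003, -0.006]
ft_force: [0.1, 0.3, -0.2]
grip_width: 0.994
clock 2.20 pos [0.4581 0.3493 0.2549] shift [-0.118  0.776  3.117] turn [-0.04  -0.078 -0.59 ] F [ 0.1  0.3 -0.2] j [-0.33  0.3  -0.48  1.63  0.14  1.25  0.62]
```

```bash
python3 -m crank '0 .15 .4 0 0 -.3 85; 0 .15 .4 0 -.08 -.29 85; -.03 .12 .4 0 0 0 85; -.03 .12 .4 0 0 0 85; -.03 .12 .4 0 0 0 85; -.02 .1 .4 0 0 0 85; 0 0 .35 0 0 0 85; 0 0 .3 0 0 0 85; 0 0 0 0 0 0 85; 0 0 0 0 0 0 85'
python3 - <<'E'
from h import *
delta([.465,.379,.091],-RODX)
snap('wrist','w2')
E
```

```text
clock: 3.2
position: [0.4649, 0.3785, 0.1234]
ee_rot: [0.016, 1.0, -0.004, -0.001]
ft_force: [0.1, 1.1, 0.0]
grip_width: 0.998
clock 3.20 pos [0.4649 0.3785 0.1234] shift [-0.003  0.019  0.809] turn [-0.053 -0.014  0.021] F [0.1 1.1 0. ] j [-0.39  0.49 -0.46  1.69  0.25  1.03  0.6 ]
```

View pics/w2.png

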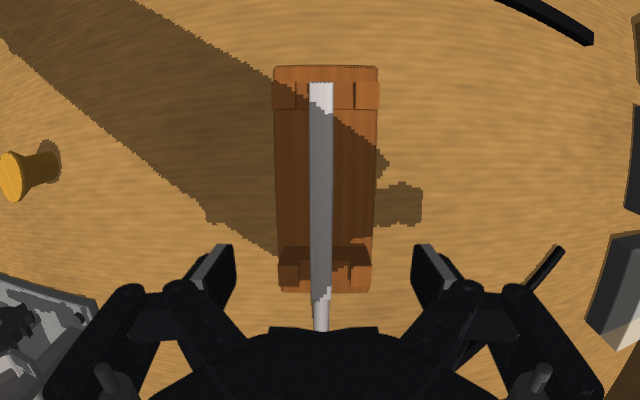

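The rod runs from (321,85) to (322,330), centred between the fingers (u≈324). Descend and grip.

```bash
python3 -m crank '0 .01 .3 0 0 0 85; 0 .01 .3 0 0 0 85; 0 0 .2 0 0 0 85; 0 0 0 0 0 0 85; 0 0 0 0 0 0 0; 0 0 0 0 0 0 0; 0 0 0 0 0 0 0; 0 0 0 0 0 0 0; 0 0 0 0 0 0 0; 0 0 0 0 0 0 0' 120
python3 - <<'E'
from h import *
delta([.465,.379,.091],-RODX)
E
```

```text
clock: 4.25
position: [0.4661, 0.3795, 0.0912]
ee_rot: [0.016, 1.0, -0.003, 0.001]
ft_force: [-0.8, 0.4, 0.7]
grip_width: 0.109
clock 4.25 pos [0.4661 0.3795 0.0912] shift [ 0.027 -0.014  0.005] turn [-0.037  0.011  0.016] F [-0.8  0.4  0.7] j [-0.4   0.53 -0.45  1.71  0.28  0.97  0.58]
```

```bash
python3 -m crank '0 0 0 0 0 0 0; 0 0 -.1 0 0 0 0; 0 0 -.3 0 0 0 0; 0 0 -.5 0 0 0 0; 0 0 -.6 0 0 0 0; 0 0 -.6 0 0 0 0; 0 0 -.6 0 0 0 0; 0 0 -.6 0 0 0 0; 0 0 -.3 0 0 0 0; 0 0 0 0 0 0 0' 120
python3 - <<'E'
from h import *
delta([.465,.379,.25],-RODX)
snap('wrist','w3');snap('side','s3'); im,d,o=snap('scene','sc3')
im,P=cloud('s3','side')
b=cv2.imread('pics/s3.png')[220:320,220:380]; a=cv2.imread('pics/sc3.png')[120:220,340:500]
cv2.imwrite('pics/c3.png',np.vstack([cv2.resize(b,(480,300),interpolation=2),cv2.resize(a,(480,300),interpolation=2)]))
E
```

```text
clock: 5.25
position: [0.4648, 0.38, 0.2452]
ee_rot: [0.016, 1.0, -0.003, 0.0]
ft_force: [-0.4, 0.2, -1.6]
grip_width: 0.11
clock 5.25 pos [0.4648 0.38   0.2452] shift [-0.005 -0.025 -0.12 ] turn [-0.037  0.007  0.023] F [-0.4  0.2 -1.6] j [-0.37  0.36 -0.49  1.58  0.18  1.25  0.65]
```

View pics/w3.png

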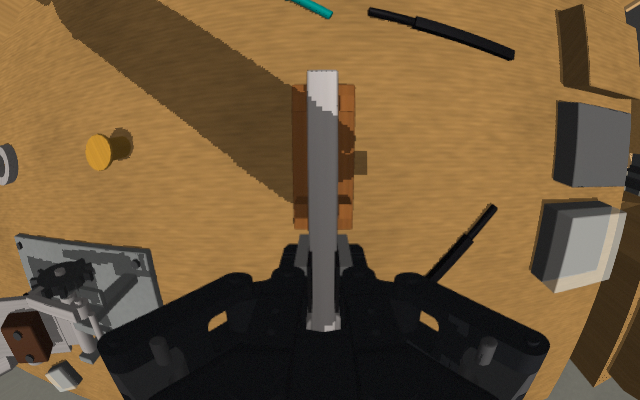

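View pics/c3.png

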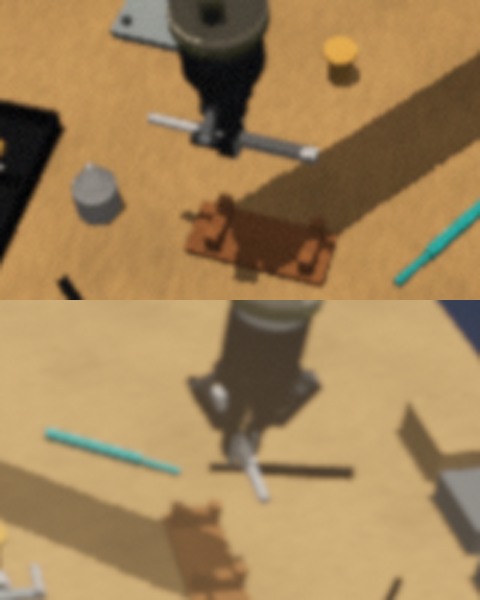

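Run:
```python
from h import *
p=np.array([.4648,.38,.2452])
for n,f in [('side','s3'),('scene','sc3'),('wrist','w3')]:
    im,P=cloud(f,n); ok=cv2.cvtColor(im,cv2.COLOR_RGB2HSV)[...,1]<70
    D=P-p; m=(abs(D[...,1])<.03)&(D[...,2]<-.03)&(D[...,2]>-.08)&(abs(D[...,0])<.12)&ok&(im.max(-1)>90)
    q=D[m]; print(n,len(q),q[:,0].min().round(4),q[:,0].max().round(4))
    for a in [-.07,-.055,-.04,.05,.06,.07,.08]:
        k=q[abs(q[:,0]-a)<.006]
        if len(k)>3: print(a,len(k),'y',np.median(k[:,1]).round(4),'z med/95',np.median(k[:,2]).round(4),np.percentile(k[:,2],95).round(4))
```

```text
side 136 -0.0837 0.0817
-0.07 18 y 0.0064 z med/95 -0.0502 -0.0464
-0.055 12 y 0.0022 z med/95 -0.0498 -0.0469
-0.04 11 y 0.0008 z med/95 -0.0496 -0.0469
0.05 13 y -0.0001 z med/95 -0.0518 -0.0478
0.06 14 y 0.0001 z med/95 -0.0511 -0.0483
0.07 12 y -0.0009 z med/95 -0.0523 -0.0493
0.08 8 y -0.0003 z med/95 -0.0509 -0.0491
scene 152 -0.0834 0.0838
-0.07 11 y -0.0059 z med/95 -0.052 -0.0491
-0.055 7 y -0.0077 z med/95 -0.0532 -0.0517
0.05 10 y -0.0061 z med/95 -0.0536 -0.0512
0.06 6 y -0.0075 z med/95 -0.0533 -0.051
0.07 11 y -0.0078 z med/95 -0.0532 -0.0502
0.08 10 y -0.0069 z med/95 -0.0544 -0.0508
wrist 6511 -0.0831 0.0355
-0.07 909 y 0.0029 z med/95 -0.0494 -0.0483
-0.055 860 y 0.0023 z med/95 -0.0494 -0.0483
-0.04 809 y 0.0018 z med/95 -0.0494 -0.0483
```

Run:
```python
from h import *
a=s2w([-.175,.045,.1655]);b=s2w([-.124,.045,.1655]); print(a,b)
delta(a,-M[:2,0])
im,P=cloud('w1','wrist')
im,P=cloud('side0','side');h=cv2.cvtColor(im,cv2.COLOR_RGB2HSV);m=(h[...,0]>15)&(h[...,0]<30)&(h[...,1]>170)&(P[...,1]>.0)&(P[...,1]<.25)&(P[...,0]<.7)&(P[...,2]>.02);print(np.median(P[m],0),P[m].max(0))
```

```text
[0.44266175 0.08940249 0.1655    ] [0.49362396 0.08743947 0.1655    ]
clock 5.40 pos [0.4642 0.3792 0.2421] shift [ 0.303 -7.243  1.974] turn [-0.057 -0.017  0.048] F [-0.2 -0.2 -2.9] j [-0.37  0.36 -0.49  1.59  0.18  1.24  0.65]
[0.40967901 0.15530244 0.03367153] [0.42147213 0.16301456 0.0552879 ]
```

```bash
python3 -m crank '.03 -.4 0 -.05 -.02 .05 0; .03 -.75 0 0 0 0 0; .03 -.78 0 0 0 0 0; .03 -.78 0 0 0 0 0; .03 -.78 0 0 0 0 0; .03 -.78 0 0 0 0 0; .03 -.78 0 0 0 0 0; .03 -.78 0 0 0 0 0; .03 -.75 0 0 0 0 0; .03 -.5 0 0 0 0 0' 120
python3 - <<'E'
from h import *
delta(s2w([-.175,.045,.1655]),-M[:2,0])
snap('wrist','w4')
E
```

```text
clock: 6.4
position: [0.434, 0.0857, 0.2281]
ee_rot: [0.017, 1.0, -0.004, -0.011]
ft_force: [0.4, 0.1, -1.5]
grip_width: 0.116
clock 6.40 pos [0.434  0.0857 0.2281] shift [-0.249  0.112  1.558] turn [-0.055 -0.161  0.031] F [ 0.4  0.1 -1.5] j [ 0.04  0.02 -0.34  1.99  0.01  1.16  1.23]
```

View pics/w4.png

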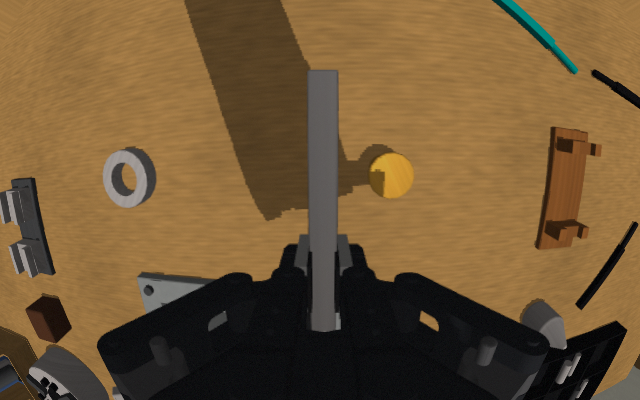

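The rod is held straight, with the collet at (392,175) clear of it. Lower to insertion height.

```bash
python3 -m crank '-.05 .02 .2 -.05 -.1 .03 0; -.05 .02 .25 0 -.06 0 0; -.05 .02 .25 0 0 0 0; -.05 .02 .25 0 0 0 0; -.05 .02 .2 0 0 0 0; 0 .01 .15 0 0 0 0; 0 0 .15 0 0 0 0; 0 0 .05 0 0 0 0; 0 0 0 0 0 0 0; 0 0 0 0 0 0 0' 120
python3 - <<'E'
from h import *
delta(s2w([-.175,.045,.1655]),-M[:2,0])
snap('side','s5'); snap('scene','sc5')
b=cv2.imread('pics/s5.png')[145:245,250:370]; a=cv2.imread('pics/sc5.png')[190:290,250:370]
cv2.imwrite('pics/c5.png',np.hstack([cv2.resize(b,(400,333),interpolation=2),cv2.resize(a,(400,333),interpolation=2)]))
E
```

```text
clock: 7.45
position: [0.4415, 0.0852, 0.1591]
ee_rot: [0.022, 1.0, -0.002, -0.005]
ft_force: [1.2, -0.2, -2.1]
grip_width: 0.112
clock 7.45 pos [0.4415 0.0852 0.1591] shift [-0.022  0.105 -0.16 ] turn [-0.026 -0.068 -0.037] F [ 1.2 -0.2 -2.1] j [ 0.03  0.12 -0.34  2.05  0.05  0.99  1.2 ]
```

View pics/c5.png

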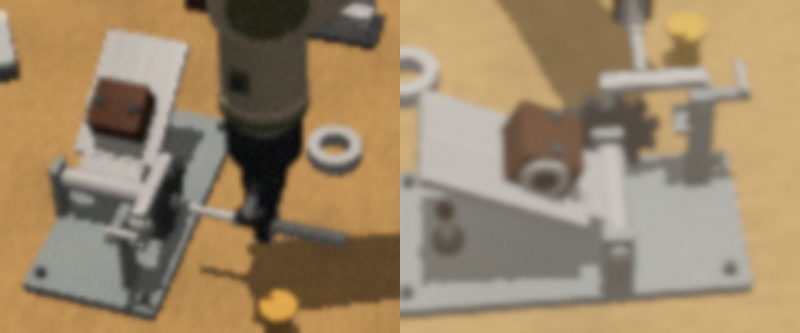

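Run:
```python
from h import *
for n,f in [('side','s5'),('scene','sc5')]:
    im,P=cloud(f,n); S=w2s(P); ok=cv2.cvtColor(im,cv2.COLOR_RGB2HSV)[...,1]<70
    m=ok&(abs(S[...,1]-.045)<.02)&(abs(S[...,2]-.108)<.02)&(S[...,0]>-.17)&(S[...,0]<-.065)&(im.max(-1)>90)
    q=S[m];print(n,len(q),q[:,0].max())
    for a in [-.145,-.135,-.125,-.115,-.105,-.095]:
        k=q[abs(q[:,0]-a)<.006]
        if len(k)>3: print(a,len(k),'y',k[:,1].min().round(4),np.median(k[:,1]).round(4),k[:,1].max().round(4),'z95',np.percentile(k[:,2],95).round(4))
    m=ok&(S[...,2]>.1)&(abs(S[...,0]+.055)<.012)&(abs(S[...,1]-.04)<.06); q=S[m]
    v=np.nonzero(m); print('pawl y',np.percentile(q[:,1],[2,98]),'z',np.percentile(q[:,2],95),'x',np.percentile(q[:,0],[3,97]))
```

```text
side 38 -0.09182511852987958
-0.135 7 y 0.0346 0.0418 0.0445 z95 0.1084
-0.125 8 y 0.0346 0.0417 0.0451 z95 0.1118
-0.115 10 y 0.0373 0.0418 0.0473 z95 0.1106
-0.105 10 y 0.0327 0.0421 0.0467 z95 0.11
-0.095 8 y 0.0327 0.0424 0.0466 z95 0.112
pawl y [-0.00702027  0.09497779] z 0.13930359373913861 x [-0.06354891 -0.0435983 ]
scene 110 -0.092240780281661
-0.145 15 y 0.0317 0.0356 0.0415 z95 0.1144
-0.135 10 y 0.0317 0.0366 0.0402 z95 0.1113
-0.125 10 y 0.0329 0.0366 0.0426 z95 0.1101
-0.115 12 y 0.0321 0.0376 0.0413 z95 0.1101
-0.105 9 y 0.0341 0.0368 0.0397 z95 0.1107
-0.095 11 y 0.0328 0.0385 0.0417 z95 0.1098
pawl y [-0.01387856  0.08976557] z 0.13762034540490647 x [-0.06116294 -0.04607877]
```

```bash
python3 -m crank '0 .07 -.1 -.03 -.07 -.03 0; 0 .05 -.08 0 0 0 0; 0 0 -.02 0 0 0 0; -.2 0 0 0 0 0 0; -.25 0 0 0 0 0 0; -.25 0 0 0 0 0 0; -.25 0 0 0 0 0 0; -.2 0 0 0 0 0 0; -.1 0 0 0 0 0 0; 0 0 0 0 0 0 0' 120
python3 - <<'E'
from h import *
delta(s2w([-.124,.045,.1655]),-M[:2,0])
snap('side','s6'); snap('scene','sc6')
b=cv2.imread('pics/s6.png')[165:245,270:350]; a=cv2.imread('pics/sc6.png')[190:260,290:360]
cv2.imwrite('pics/c6.png',np.hstack([cv2.resize(b,(400,400),interpolation=2),cv2.resize(a,(400,400),interpolation=2)]))
E
```

```text
clock: 8.55
position: [0.4978, 0.088, 0.1688]
ee_rot: [0.02, 1.0, 0.001, 0.002]
ft_force: [0.1, 0.2, -1.5]
grip_width: 0.114
clock 8.55 pos [0.4978 0.088  0.1688] shift [ 0.103 -0.019  0.081] turn [ 0.009  0.026 -0.011] F [ 0.1  0.2 -1.5] j [ 0.03  0.21 -0.32  1.92  0.08  1.02  1.2 ]
```

View pics/c6.png

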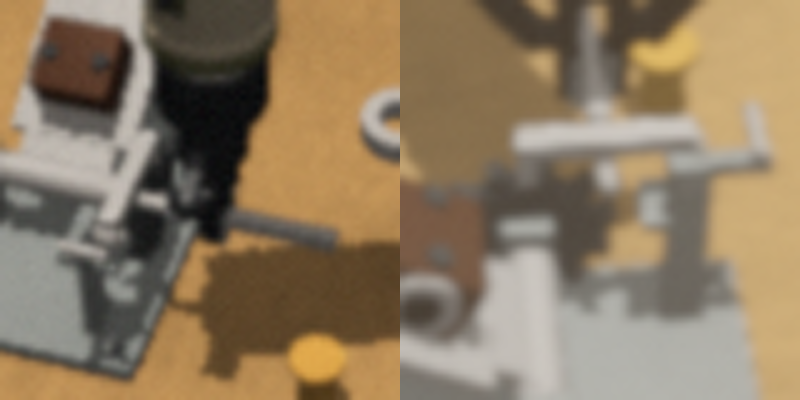

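The rod passes under the pawl, its tip emerging at (605,185) in the right-hand crop. Start lifting along the arc.

```bash
python3 -m crank '.1 0 -.03 0 0 0 0; 0 0 -.05 0 0 0 0; 0 0 -.05 0 0 0 0; 0 0 -.05 0 0 0 0; 0 .01 -.05 0 0 0 0; 0 .01 -.06 0 0 0 0; 0 .02 -.06 0 0 0 0; 0 .02 -.06 0 0 0 0; 0 .03 -.06 0 0 0 0; 0 0 0 0 0 0 0' 120
python3 - <<'E'
from h import *
delta(s2w([-.125,.0482,.1326+.0545]),-M[:2,0])
snap('side','s7'); snap('scene','sc7')
b=cv2.imread('pics/s7.png')[165:245,270:350]; a=cv2.imread('pics/sc7.png')[190:260,290:360]
cv2.imwrite('pics/c7.png',np.hstack([cv2.resize(b,(400,400),interpolation=2),cv2.resize(a,(400,400),interpolation=2)]))
E
```

```text
clock: 9.65
position: [0.4915, 0.0926, 0.1893]
ee_rot: [0.019, 1.0, 0.0, 0.001]
ft_force: [-0.4, 0.2, -3.1]
grip_width: 0.112
clock 9.65 pos [0.4915 0.0926 0.1893] shift [-0.034 -0.046  0.054] turn [ 0.006  0.018 -0.002] F [-0.4  0.2 -3.1] j [ 0.02  0.18 -0.33  1.91  0.07  1.06  1.2 ]
```

View pics/c7.png

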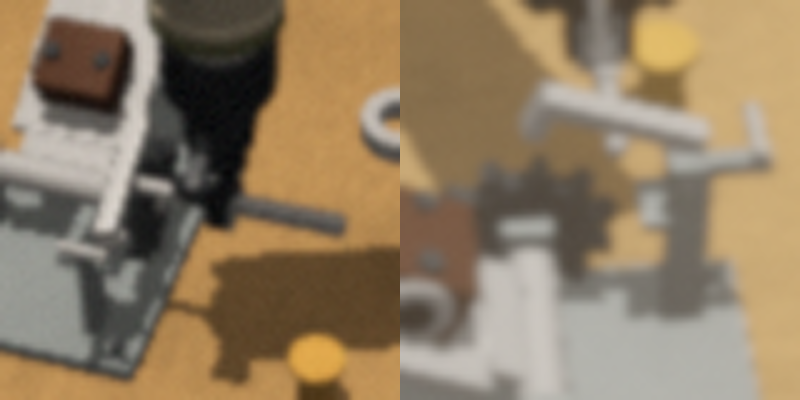

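The pawl is lifted clear of the wheel (angle about 0.5 rad). Continue over the top.

```bash
python3 -m crank '-.02 .08 -.16 0 0 0 0; 0 .12 -.13 0 0 0 0; 0 .15 -.1 0 0 0 0; 0 .165 -.06 0 0 0 0; 0 .17 -.03 0 0 0 0; 0 .1 -.01 0 0 0 0; 0 0 0 0 0 0 0; 0 0 0 0 0 0 0; 0 0 0 0 0 0 0; 0 0 0 0 0 0 0' 120
python3 - <<'E'
from h import *
delta(s2w([-.125,.0820,.153+.0545]),-M[:2,0])
snap('side','s8'); snap('scene','sc8')
b=cv2.imread('pics/s8.png')[165:245,270:350]; a=cv2.imread('pics/sc8.png')[190:260,290:360]
cv2.imwrite('pics/c8.png',np.hstack([cv2.resize(b,(400,400),interpolation=2),cv2.resize(a,(400,400),interpolation=2)]))
E
```

```text
clock: 10.75
position: [0.4937, 0.127, 0.2106]
ee_rot: [0.019, 1.0, 0.0, 0.001]
ft_force: [-0.3, 0.4, -2.2]
grip_width: 0.11
clock 10.75 pos [0.4937 0.127  0.2106] shift [-0.011 -0.064  0.077] turn [0.007 0.021 0.002] F [-0.3  0.4 -2.2] j [-0.02  0.18 -0.35  1.87  0.07  1.11  1.14]
```

View pics/c8.png

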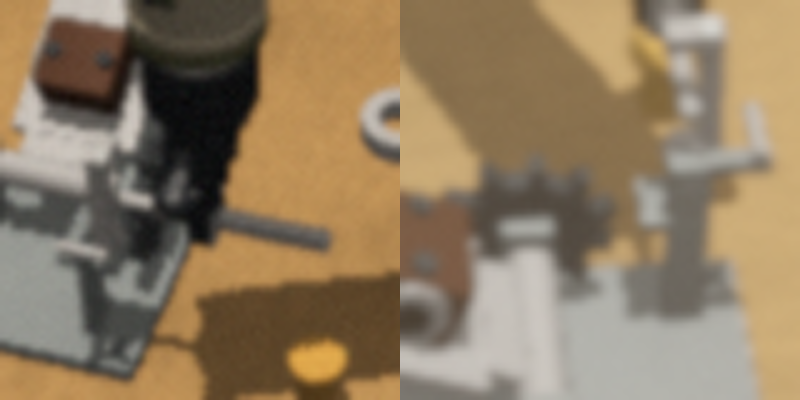

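The pawl stands upright and the rod still bears on it (about 1.65 rad). Push on to +y.

```bash
python3 -m crank '0 .1 0 0 0 0 0; 0 .1 0.02 0 0 0 0; 0 .1 .02 0 0 0 0; 0 .05 .02 0 0 0 0; 0 0 0 0 0 0 0; 0 0 0 0 0 0 0; 0 0 0 0 0 0 0; 0 0 0 0 0 0 0; 0 0 0 0 0 0 0; 0 0 0 0 0 0 0' 120
python3 - <<'E'
from h import *
delta(s2w([-.125,.0955,.153+.0545]),-M[:2,0])
snap('side','s9'); snap('scene','sc9')
b=cv2.imread('pics/s9.png')[145:245,250:350]; a=cv2.imread('pics/sc9.png')[190:290,240:360]
cv2.imwrite('pics/c9.png',np.hstack([cv2.resize(b,(400,400),interpolation=2),cv2.resize(a,(400,400),interpolation=2)]))
E
```

```text
clock: 11.85
position: [0.4943, 0.1419, 0.2079]
ee_rot: [0.019, 1.0, 0.0, 0.001]
ft_force: [0.8, 0.4, -1.6]
grip_width: 0.11
clock 11.85 pos [0.4943 0.1419 0.2079] shift [-0.01  -0.1    0.009] turn [ 0.007  0.02  -0.002] F [ 0.8  0.4 -1.6] j [-0.04  0.19 -0.36  1.86  0.08  1.11  1.1 ]
```

View pics/c9.png

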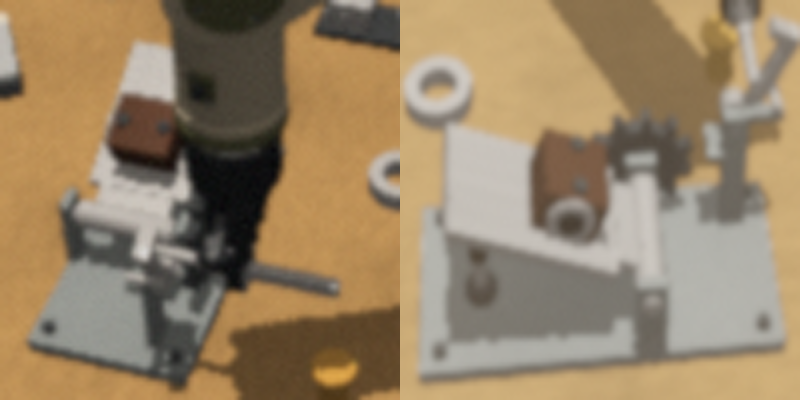

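The pawl now leans well over, toward the back-stop pin (770,105), and the plate is still up. Check both angles from the depth.

Run:
```python
from h import *
for n,f in [('scene','sc9'),('side','s9')]:
    im,P=cloud(f,n); S=w2s(P); ok=cv2.cvtColor(im,cv2.COLOR_RGB2HSV)[...,1]<70
    x,y,z=np.moveaxis(S,-1,0)
    m=ok&(z>.13)&(z<.22)&(x>-.07)&(x<-.043)&(y>.085)&(y<.16); q=S[m]
    print(n,len(q),q[np.argmax(q[:,2])] if len(q) else '', np.percentile(q[:,1:],97,axis=0) if len(q) else '')
    k=q[:,1:].astype(np.float32); fl=cv2.fitLine(k,cv2.DIST_HUBER,0,.01,.001).ravel(); print('dir',fl,np.degrees(np.arctan2(fl[1],fl[0])))
    m=ok&(y<-.1)&(y>-.18)&(abs(x-.014)<.03)&(z>.06); q=S[m]; print('plate',np.polyfit(q[:,1],q[:,2],1),np.arctan(-np.polyfit(q[:,1],q[:,2],1)[0]))
```

```text
scene 161 [-0.05618145  0.11195553  0.20084728] [0.13245558 0.19543691]
dir [0.4231695  0.90605056 0.11148659 0.15848863] 64.96514
plate [-0.33263456  0.08993603] 0.3211215308964087
side 111 [-0.05510808  0.12065176  0.2002518 ] [0.13785129 0.19764013]
dir [0.21523526 0.9765622  0.12432687 0.17097534] 77.57066
plate [-0.39606588  0.08658614] 0.37711030405227464
```

Pawl about 2.0 rad (on its stop), plate about 0.35 rad. Back the rod out and return it.

```bash
python3 -m crank '0 -.08 0 0 0 0 0; .2 -.05 0 0 0 0 0; .4 0 0 0 0 0 0; .5 0 0 0 0 0 0; .4 0 -.1 0 0 0 0; 0 .3 -.2 0 0 0 0; -.05 .5 -.2 0 0 0 0; -.05 .6 -.2 0 0 0 0; -.05 .6 -.1 0 0 0 0; -.05 .6 0 0 0 0 0' 120
python3 - <<'E'
from h import *
delta([.4661,.3795,.135],-RODX)
E
```

```text
clock: 12.95
position: [0.4423, 0.2422, 0.2418]
ee_rot: [0.023, 1.0, -0.0, 0.002]
ft_force: [-0.3, -0.2, -2.2]
grip_width: 0.112
clock 12.95 pos [0.4423 0.2422 0.2418] shift [-0.426  3.457  2.669] turn [-0.005  0.029 -0.081] F [-0.3 -0.2 -2.2] j [-0.16  0.14 -0.47  1.84  0.07  1.17  0.87]
```

```bash
python3 -m crank '-.05 .5 .1 0 .03 -.08 0; -.06 .5 .1 0 0 0 0; -.06 .5 .1 0 0 0 0; -.06 .5 .1 0 0 0 0; -.06 .5 .1 0 0 0 0; -.06 .4 .15 0 0 0 0; -.05 .35 .2 0 0 0 0; -.02 .15 .3 0 0 0 0; 0 0 .3 0 0 0 0; 0 0 .2 0 0 0 0' 120
python3 - <<'E'
from h import *
delta([.4661,.3795,.135],-RODX)
E
```

```text
clock: 13.95
position: [0.4639, 0.3898, 0.176]
ee_rot: [0.016, 1.0, 0.003, 0.002]
ft_force: [-0.1, -0.7, -2.4]
grip_width: 0.112
clock 13.95 pos [0.4639 0.3898 0.176 ] shift [-0.059 -0.26   1.023] turn [0.037 0.021 0.023] F [-0.1 -0.7 -2.4] j [-0.38  0.43 -0.5   1.64  0.22  1.11  0.61]
```

```bash
python3 -m crank '-.02 -.1 .1 0 .02 .02 0; -.02 -.08 .15 0 0 0 0; -.02 -.06 .15 0 0 0 0; 0 -.02 .15 0 0 0 0; 0 0 .15 0 0 0 0; 0 0 .15 0 0 0 0; 0 0 .15 0 0 0 0; 0 0 .05 0 0 0 0; 0 0 0 0 0 0 0; 0 0 0 0 0 0 0' 120
python3 - <<'E'
from h import *
delta([.4661,.3795,.093],-RODX)
snap('wrist','w10');snap('side','s10')
p=get_obs()['position']
im,P=cloud('w10','wrist'); ok=cv2.cvtColor(im,cv2.COLOR_RGB2HSV)[...,1]<70
D=P-p; m=(abs(D[...,1])<.015)&(D[...,2]<-.03)&(D[...,2]>-.075)&(abs(D[...,0])<.12)&ok&(im.max(-1)>60)
q=D[m]
for a in [-.08,-.07,-.055,-.04]:
    k=q[abs(q[:,0]-a)<.006]
    if len(k)>3: print(a,len(k),'y',np.median(k[:,1]).round(4),'z',np.median(k[:,2]).round(4))
b=cv2.imread('pics/s10.png')[240:320,250:350]
cv2.imwrite('pics/c10.png',cv2.resize(b,(500,400),interpolation=2))
E
```

```text
clock: 14.95
position: [0.4667, 0.3756, 0.1295]
ee_rot: [0.019, 1.0, 0.002, -0.0]
ft_force: [0.4, -0.5, -1.4]
grip_width: 0.111
clock 14.95 pos [0.4667 0.3756 0.1295] shift [0.019 0.094 0.913] turn [ 0.022 -0.003 -0.021] F [ 0.4 -0.5 -1.4] j [-0.37  0.48 -0.48  1.7   0.25  1.03  0.6 ]
-0.08 726 y 0.0037 z -0.0494
-0.07 951 y 0.0035 z -0.0494
-0.055 928 y 0.0031 z -0.0495
-0.04 884 y 0.0025 z -0.0495
```

View pics/c10.png

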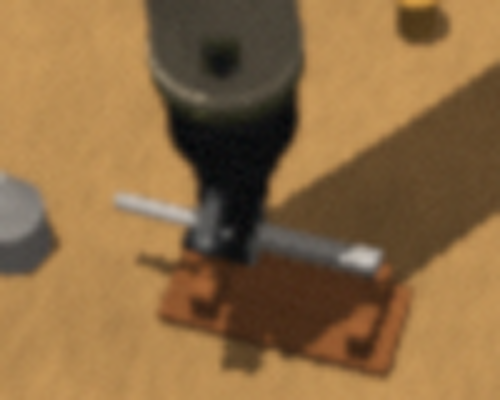

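View pics/w10.png

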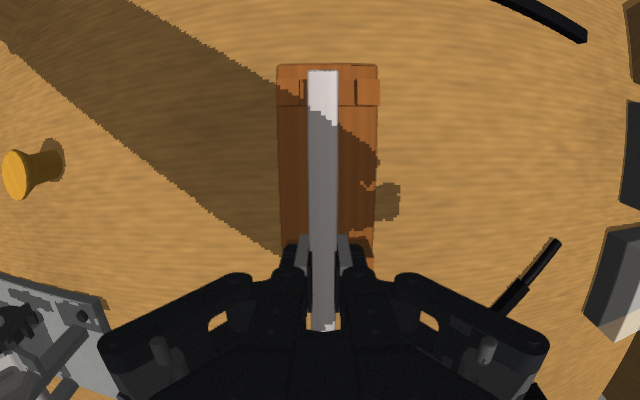

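The rod is level and over both saddles. Lower it and let go.

```bash
python3 -m crank '.01 .05 .1 0 0 0 0; .01 .04 .15 0 0 0 0; 0 .01 .15 0 0 0 0; 0 0 .15 0 0 0 0; 0 0 .15 0 0 0 0; 0 0 .1 0 0 0 0; 0 0 .06 0 0 0 0; 0 0 .03 0 0 0 0; 0 0 0 0 0 0 0; 0 0 0 0 0 0 0' 120
python3 - <<'E'
from h import *
delta([.4661,.3795,.0915],-RODX)
E
```

```text
clock: 16.05
position: [0.4662, 0.3804, 0.0913]
ee_rot: [0.019, 1.0, 0.002, 0.0]
ft_force: [0.3, 0.2, -1.7]
grip_width: 0.111
clock 16.05 pos [0.4662 0.3804 0.0913] shift [ 0.001 -0.021 -0.004] turn [ 0.024  0.001 -0.02 ] F [ 0.3  0.2 -1.7] j [-0.39  0.53 -0.47  1.71  0.28  0.96  0.58]
```

```bash
python3 -m crank '0 0 .015 0 0 0 0; 0 0 0 0 0 0 30; 0 0 0 0 0 0 60; 0 0 0 0 0 0 85; 0 0 0 0 0 0 85; 0 0 -.2 0 0 0 85; 0 0 -.5 0 0 0 85; 0 0 -.7 0 0 0 85; 0 0 -.8 0 0 0 85; 0 0 -.8 0 0 0 85'
python3 - <<'E'
from h import *
delta([.4661,.3795,.2],-RODX)
snap('wrist','w11')
E
```

```text
clock: 17.05
position: [0.4648, 0.3789, 0.213]
ee_rot: [0.019, 1.0, 0.0, -0.002]
ft_force: [0.2, 0.2, -0.3]
grip_width: 0.997
clock 17.05 pos [0.4648 0.3789 0.213 ] shift [-0.034  0.017  0.324] turn [-0.    -0.034 -0.016] F [ 0.2  0.2 -0.3] j [-0.35  0.39 -0.5   1.62  0.2   1.19  0.63]
```

View pics/w11.png

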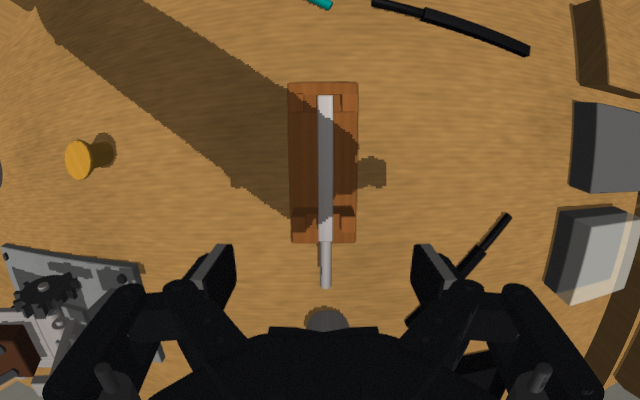

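The rod lies in both saddles, from (326,95) to (326,287), and is free of the fingers. Rise, turn, and shut the fingers.

```bash
python3 -m crank '0 0 -.4 0 0 1 85; 0 0 -.4 0 0 1 85; 0 0 -.4 0 0 1 60; 0 0 -.4 0 0 1 0; 0 0 -.4 0 0 1 0; 0 0 -.4 0 0 1 0; 0 0 -.3 0 0 1 0; 0 0 -.1 0 0 1 0; 0 0 0 0 0 1 0; 0 0 0 0 0 1 0' 60
python3 - <<'E'
from h import *
im,P=cloud('w11','wrist'); hsv=cv2.cvtColor(im,cv2.COLOR_RGB2HSV);z=P[...,2];v,u=np.mgrid[0:400,0:640]
m=(z>.028)&(z<.06)&(hsv[...,1]<60)&(u>312)&(u<342)&(v>90)&(v<292); q=P[m]
print(cv2.minAreaRect(q[:,:2].astype(np.float32)),q[:,0].min(),q[:,0].max(),np.percentile(q[:,2],90))
t=s2w([.014,-.150,.235]);print(t); delta(t,M[:2,1])
E
```

```text
clock: 18.1
position: [0.4651, 0.3807, 0.3449]
ee_rot: [0.676, 0.737, 0.008, -0.001]
ft_force: [-1.0, -0.2, 0.9]
grip_width: -0.001
((0.46449950337409973, 0.3820023834705353), (0.011962461285293102, 0.1674969494342804), 88.20294952392578) 0.3806910750706548 0.548232000917208 0.04258141774527548
[ 0.62401605 -0.11272771  0.235     ]
clock 18.10 pos [0.4651 0.3807 0.3449] shift [-12.66    2.88    2.626] turn [ 0.069 -0.089  0.886] F [-1.  -0.2  0.9] j [-0.5   0.27 -0.32  1.46  0.08  1.41 -0.74]
```

```bash
python3 -m crank '-.3 .1 0 .07 -.09 .89 0; -.9 .33 0 0 0 0 0; -.95 .35 0 0 0 0 0; -.95 .35 0 0 0 0 0; -.95 .35 0 0 0 0 0; -.95 .35 0 0 0 0 0; -.95 .35 0 0 0 0 0; -.95 .35 0 0 0 0 0; -.95 .35 0 0 0 0 0; -.95 .35 0 0 0 0 0' 60
python3 - <<'E'
from h import *
t=s2w([.014,-.150,.235]);print(t); delta(t,M[:2,1])
E
```

```text
clock: 19.1
position: [0.5796, 0.0191, 0.3491]
ee_rot: [0.719, 0.695, 0.004, -0.001]
ft_force: [0.1, 0.4, -0.8]
grip_width: -0.007
[ 0.62401605 -0.11272771  0.235     ]
clock 19.10 pos [0.5796 0.0191 0.3491] shift [-3.274  1.211  2.835] turn [ 0.03  -0.048  0.028] F [ 0.1  0.4 -0.8] j [-0.06  0.21 -0.06  1.52  0.01  1.41 -0.15]
```

```bash
python3 -m crank '-.6 .2 .1 0 0 0 0; -.65 .25 .2 0 0 0 0; -.65 .25 .3 0 0 0 0; -.6 .25 .35 0 0 0 0; -.45 .15 .4 0 0 0 0; -.15 .05 .4 0 0 0 0; 0 0 .4 0 0 0 0; 0 0 .3 0 0 0 0; 0 0 .1 0 0 0 0; 0 0 0 0 0 0 0' 60
python3 - <<'E'
from h import *
t=s2w([.014,-.150,.215]); delta(t,M[:2,1])
snap('wrist','w12'); snap('scene','sc12')
a=cv2.imread('pics/sc12.png')[190:290,240:360]
cv2.imwrite('pics/c12.png',cv2.resize(a,(600,500),interpolation=2))
im,P=cloud('sc12','scene'); S=w2s(P); ok=cv2.cvtColor(im,cv2.COLOR_RGB2HSV)[...,1]<70
x,y,z=np.moveaxis(S,-1,0); m=ok&(y<-.11)&(y>-.18)&(x>-.03)&(x<.06)&(z>.09)&(z<.145); q=S[m]; c=np.polyfit(q[:,1],q[:,2],1); print(c,np.arctan(-c[0]),np.polyval(c,-.15))
E
```

```text
clock: 20.1
position: [0.6234, -0.1158, 0.2461]
ee_rot: [0.721, 0.693, 0.006, 0.001]
ft_force: [-0.2, 0.3, -0.3]
grip_width: -0.005
clock 20.10 pos [ 0.6234 -0.1158  0.2461] shift [0.072 0.005 0.779] turn [ 0.073 -0.051 -0.014] F [-0.2  0.3 -0.3] j [ 0.1   0.38  0.02  1.52 -0.02  1.23  0.08]
[-0.38740718  0.0842345 ] 0.36960358218622397 0.1423455740864695
```

View pics/c12.png

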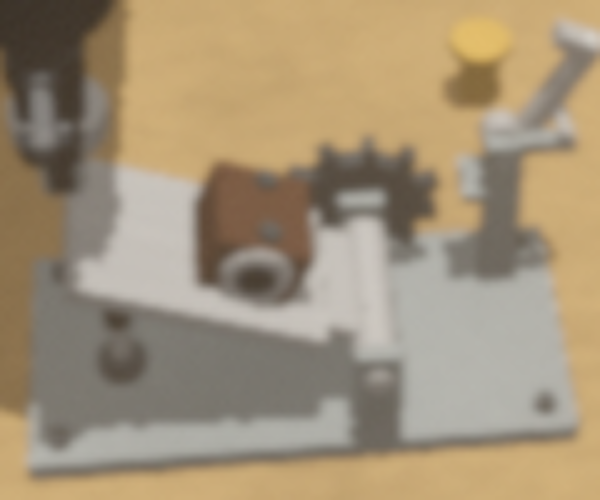

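View pics/w12.png

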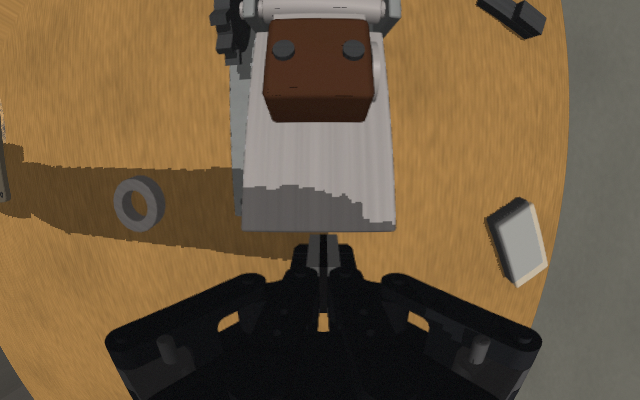

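The pawl rests on its back stop at (545,75). In the wrist view the plate's end edge is at v≈230, with the fingertips at (322,240). Check exactly where the strip is.

Run:
```python
from h import *
im,P=cloud('w12','wrist'); S=w2s(P)
for v in [115,122,126,130,150,180,200,215,225,228,230,232,235]: print(v,S[v,280].round(4),S[v,360].round(4),im[v,280])
o=get_obs(); print(w2s(o['position']), w2s(o['position']+R.from_quat(o['ee_rot']).apply([0,0,.073])))
```

```text
115 [-0.0088 -0.084   0.1339] [ 0.0382 -0.0841  0.1326] [41 24 15]
122 [-0.0102 -0.0883  0.1235] [ 0.0395 -0.0885  0.1231] [89 82 78]
126 [-0.0107 -0.0909  0.1203] [ 0.04   -0.0911  0.1189] [156 150 145]
130 [-0.0106 -0.0934  0.1214] [ 0.0399 -0.0937  0.1198] [156 150 147]
150 [-0.0103 -0.1056  0.1259] [ 0.0394 -0.1059  0.1253] [157 150 146]
180 [-0.0099 -0.1232  0.1331] [ 0.0386 -0.1231  0.1344] [158 151 147]
200 [-0.0095 -0.1342  0.1389] [ 0.0385 -0.1346  0.1381] [91 86 85]
215 [-0.0095 -0.1426  0.1422] [ 0.0382 -0.1428  0.142 ] [89 86 84]
225 [-0.0095 -0.1483  0.1439] [ 0.038  -0.148   0.1451] [89 86 85]
228 [-0.0092 -0.1491  0.1468] [ 0.0382 -0.1504  0.1441] [91 86 86]
230 [-0.0095 -0.1509  0.1453] [ 0.0382 -0.1513  0.1448] [85 83 81]
232 [-2.99e-02 -2.09e-01  2.00e-04] [ 0.0583 -0.2099 -0.0009] [86 68 48]
235 [-0.0303 -0.2132 -0.0014] [ 0.0585 -0.2134 -0.0007] [92 69 39]
[ 0.01384306 -0.15320051  0.24708001] [ 0.01468082 -0.15269957  0.17408653]
```

```bash
python3 -m crank '.17 0 .05 .07 -.05 0 0; .17 0 .1 0 0 0 0; 0 0 .15 0 0 0 0; 0 0 .15 0 0 0 0; 0 0 .15 0 0 0 0; 0 0 .1 0 0 0 0; 0 0 .08 0 0 0 0; -.02 0 .08 0 0 0 0; -.02 0 .08 0 0 0 0; -.02 0 .08 0 0 0 0' 60
python3 - <<'E'
from h import *
o=get_obs(); print(w2s(o['position']+R.from_quat(o['ee_rot']).apply([0,0,.073])))
delta(s2w([.014,-.150,.165]),M[:2,1])
E
```

```text
clock: 21.2
position: [0.6254, -0.1033, 0.2055]
ee_rot: [0.721, 0.693, 0.001, 0.002]
ft_force: [-0.1, -0.7, 1.0]
grip_width: 0.002
[ 0.01532864 -0.1405944   0.13246724]
clock 21.20 pos [ 0.6254 -0.1033  0.2055] shift [-0.236 -0.029  1.012] turn [ 0.035  0.008 -0.009] F [-0.1 -0.7  1. ] j [ 0.08  0.41  0.01  1.56 -0.01  1.16  0.06]
```

```bash
python3 -m crank '-.03 0 .1 0 0 0 0; -.03 0 .1 0 0 0 0; -.03 0 .1 0 0 0 0; -.03 0 .1 0 0 0 0; -.03 0 .1 0 0 0 0; -.02 0 .08 0 0 0 0; -.02 0 .08 0 0 0 0; -.02 0 .08 0 0 0 0; -.02 0 .05 0 0 0 0; 0 0 0 0 0 0 0' 60
python3 - <<'E'
from h import *
o=get_obs(); print(w2s(o['position']+R.from_quat(o['ee_rot']).apply([0,0,.073])))
delta(s2w([.014,-.150,.150]),M[:2,1])
snap('scene','sc13'); snap('wrist','w13')
a=cv2.imread('pics/sc13.png')[190:290,240:360]
cv2.imwrite('pics/c13.png',cv2.resize(a,(600,500),interpolation=2))
E
```

```text
clock: 22.2
position: [0.6251, -0.1132, 0.1709]
ee_rot: [0.721, 0.693, 0.001, 0.002]
ft_force: [-0.5, 0.1, -0.1]
grip_width: -0.002
[ 0.01541494 -0.15046688  0.09785255]
clock 22.20 pos [ 0.6251 -0.1132  0.1709] shift [ 0.011 -0.029  0.521] turn [ 0.033  0.003 -0.009] F [-0.5  0.1 -0.1] j [ 0.09  0.45  0.02  1.59 -0.01  1.1   0.07]
```

View pics/c13.png

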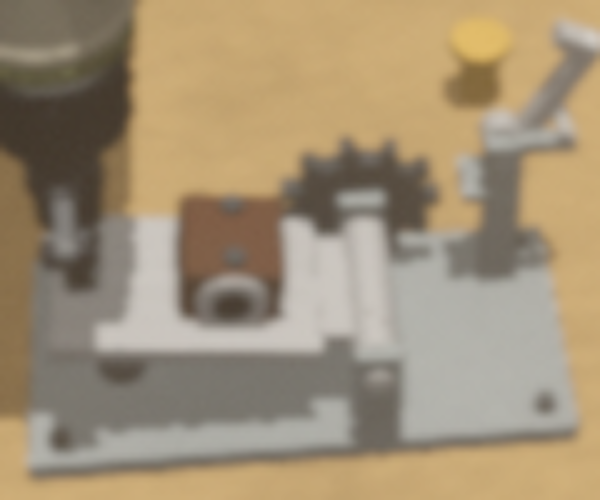

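View pics/w13.png

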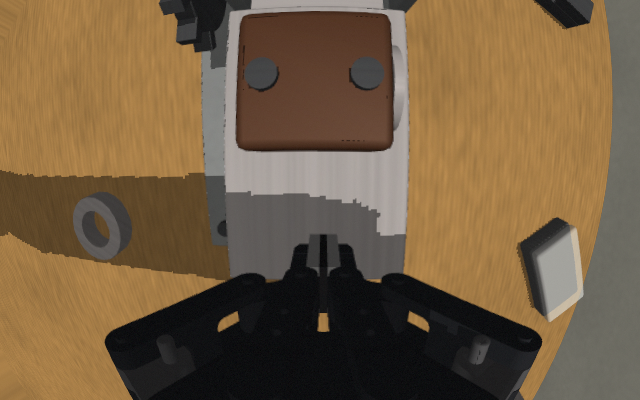

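The fingers stand on the strip at (322,270), with the plate lowered to about 0.13 rad. Continue, slower.

```bash
python3 -m crank '-.01 0 .05 0 0 0 0; -.01 0 .05 0 0 0 0; -.01 0 .05 0 0 0 0; -.01 0 .05 0 0 0 0; -.01 0 .05 0 0 0 0; 0 0 .04 0 0 0 0; 0 0 .04 0 0 0 0; 0 0 .03 0 0 0 0; 0 0 .02 0 0 0 0; 0 0 .02 0 0 0 0' 60
python3 - <<'E'
from h import *
o=get_obs(); print(w2s(o['position']+R.from_quat(o['ee_rot']).apply([0,0,.073])),o['ft_force'])
E
```

```text
clock: 23.3
position: [0.6251, -0.1153, 0.1543]
ee_rot: [0.721, 0.693, 0.002, 0.002]
ft_force: [-0.4, 0.6, 1.9]
grip_width: -0.0
[ 0.01556046 -0.15259671  0.08132036] [-0.40535554  0.58602482  1.93428712]
```

```bash
python3 -m crank '0 0 .025 0 0 0 0; 0 0 .025 0 0 0 0; 0 0 .025 0 0 0 0; 0 0 .025 0 0 0 0; 0 0 .025 0 0 0 0; 0 0 .025 0 0 0 0; 0 0 .025 0 0 0 0; 0 0 .02 0 0 0 0; 0 0 .02 0 0 0 0; 0 0 .02 0 0 0 0' 60
python3 - <<'E'
from h import *
o=get_obs(); print(w2s(o['position']+R.from_quat(o['ee_rot']).apply([0,0,.073])),o['ft_force'],o['torque'],o['tau'].round(2))
E
```

```text
clock: 24.3
position: [0.6251, -0.1156, 0.1477]
ee_rot: [0.721, 0.693, 0.002, 0.002]
ft_force: [-5.5, 1.1, 8.6]
grip_width: 0.002
[ 0.01563353 -0.15290755  0.07465183] [-5.51663913  1.05032488  8.60031075] [1.55210710e-01 1.08159364e+00 5.41811711e-05] [-9.000e-02 -6.246e+01  1.460e+00 -3.391e+01  9.000e-02 -1.720e+00
 -1.000e-02]
```

```bash
python3 -m crank '0 0 .02 0 0 0 0; 0 0 .02 0 0 0 0; 0 0 .02 0 0 0 0; 0 0 .02 0 0 0 0; 0 0 .02 0 0 0 0; 0 0 .02 0 0 0 0; 0 0 .02 0 0 0 0; 0 0 .02 0 0 0 0; 0 0 .02 0 0 0 0; 0 0 .02 0 0 0 0' 60
python3 - <<'E'
from h import *
o=get_obs(); print(w2s(o['position']+R.from_quat(o['ee_rot']).apply([0,0,.073])),o['ft_force'],o['torque'])
E
```

```text
clock: 25.3
position: [0.625, -0.1157, 0.1476]
ee_rot: [0.721, 0.693, 0.002, 0.003]
ft_force: [-4.0, 1.4, 9.0]
grip_width: 0.003
[ 0.01562009 -0.15291905  0.07464223] [-4.01904971  1.35243969  9.02726856] [0.20908845 1.09010165 0.02034166]
```

It no longer moves, at a fingertip height of 74.6 mm: the plate bears on the screw. Press harder.

```bash
python3 -m crank '0 0 .025 0 0 0 0; 0 0 .03 0 0 0 0; 0 0 .03 0 0 0 0; 0 0 .035 0 0 0 0; 0 0 .035 0 0 0 0; 0 0 .035 0 0 0 0; 0 0 .035 0 0 0 0; 0 0 .035 0 0 0 0; 0 0 .035 0 0 0 0; 0 0 .035 0 0 0 0' 60
python3 - <<'E'
from h import *
o=get_obs(); print(w2s(o['position']+R.from_quat(o['ee_rot']).apply([0,0,.073])),o['ft_force'],o['torque'])
E
```

```text
clock: 26.3
position: [0.6249, -0.1157, 0.1476]
ee_rot: [0.722, 0.692, 0.003, 0.003]
ft_force: [-7.5, 1.2, 15.3]
grip_width: 0.002
[ 0.01565018 -0.15290434  0.07457745] [-7.53662666  1.18111287 15.30444227] [0.28410342 1.7335967  0.04869648]
```

```bash
python3 -m crank '0 0 .04 0 0 0 0; 0 0 .042 0 0 0 0; 0 0 .042 0 0 0 0; 0 0 .042 0 0 0 0; 0 0 .042 0 0 0 0; 0 0 .042 0 0 0 0; 0 0 .042 0 0 0 0; 0 0 .042 0 0 0 0; 0 0 .042 0 0 0 0; 0 0 .042 0 0 0 0' 60
python3 - <<'E'
from h import *
o=get_obs(); print(o['position'],o['ft_force'])
E
python3 -m crank '0 0 0 0 0 0 0; 0 0 -.05 0 0 0 0; 0 0 -.1 0 0 0 0; 0 0 -.2 0 0 0 0; 0 0 -.4 0 0 0 0; 0 0 -.6 0 0 0 0; 0 0 -.7 0 0 0 0; 0 0 -.7 0 0 0 0; 0 0 -.5 0 0 0 0; 0 0 0 0 0 0 0' 60
python3 - <<'E'
from h import *
snap('wrist','w14'); snap('scene','sc14'); snap('side','s14')
a=cv2.imread('pics/sc14.png')[180:290,240:440]
cv2.imwrite('pics/c14.png',cv2.resize(a,(800,440),interpolation=2))
for n,f in [('scene','sc14'),('side','s14'),('wrist','w14')]:
    im,P=cloud(f,n); S=w2s(P); ok=cv2.cvtColor(im,cv2.COLOR_RGB2HSV)[...,1]<70
    x,y,z=np.moveaxis(S,-1,0)
    m=ok&(y<-.11)&(y>-.155)&(x>-.03)&(x<.055)&(z>.05)&(z<.12); q=S[m]
    if len(q)>20: c=np.polyfit(q[:,1],q[:,2],1); print(n,'plate',len(q),np.arctan(-c[0]),np.polyval(c,-.14),np.median(q[:,2]))
E
```

```text
clock: 27.3
position: [0.6247, -0.1158, 0.1476]
ee_rot: [0.722, 0.692, 0.005, 0.004]
ft_force: [-9.5, 0.8, 17.1]
grip_width: -0.001
[ 0.62474395 -0.11583142  0.147564  ] [-9.48171314  0.76686896 17.08468672]
clock: 28.3
position: [0.6232, -0.1161, 0.2892]
ee_rot: [0.722, 0.692, 0.006, 0.005]
ft_force: [0.8, -0.3, -0.6]
grip_width: -0.005
scene plate 395 -0.002607700881592917 0.07522508428936621 0.07527344212718168
side plate 88 -0.011969581900858851 0.07658990729115495 0.07640410593926439
wrist plate 4306 -0.007293939725070928 0.07492298041725294 0.07496727126843547
```

View pics/c14.png

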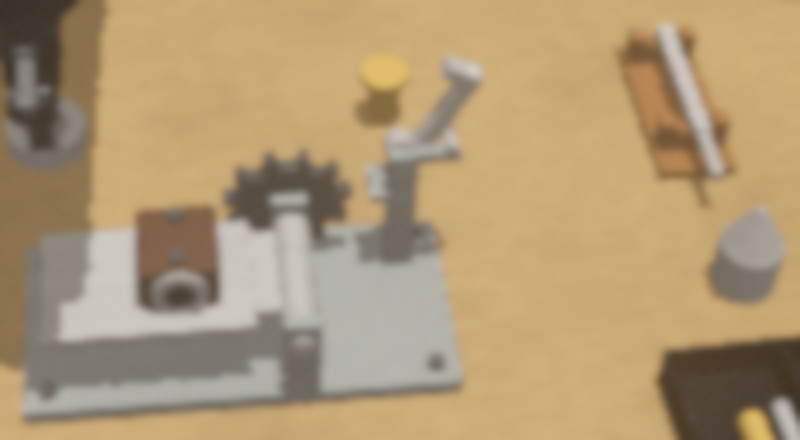

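View pics/w14.png

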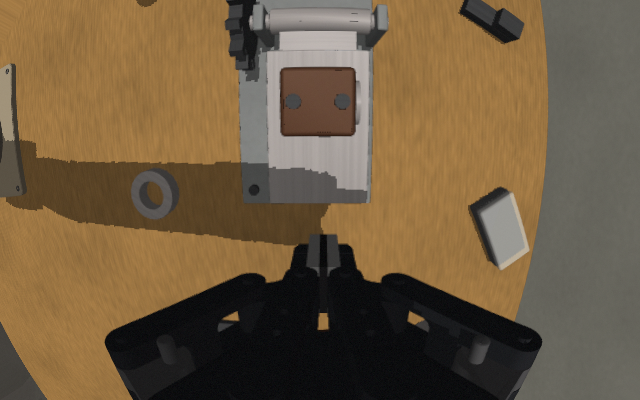

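The plate is flat and stayed put when released. The pawl is on its back stop at (445,100), the rod lies across both saddles at (690,95), and the robot is clear. Hand in.

```bash
python3 -c "
from h import *
print(hand_in(), get_obs()['clock'])"
```

```text
the job is handed in; nothing more can be done
the job is handed in; nothing more can be done
```

I lifted the pawl with the rod and flicked it right over onto its back stop. I put the rod back across its saddles, then pressed the plate home with shut fingers. The job was handed in at about 28.5 s; no verdict is reported.

**Last checks**
- **Pawl:** about 2.0 rad by a depth line fit from the scene camera, and leaning on its back stop in the last pictures. The side camera's fit came out nearer 1.8 rad; I put that down to the rod being in the same patch of pixels.
- **Plate:** tilt between -0.003 and -0.012 rad in all three cameras after release.
- **Press:** the upward wrist force was held at 15 to 17 N. The plate did not move at all under it, so I take it to bear on the stop screw. That contact was felt, not measured.
- **Rod:** level, about 1 to 2 mm off the rest's middle line and about 20 mm ahead of its middle when I let go. It still lay across both saddles in the last picture.

**What disagreed**
- **Plate end:** from the wrist camera it lay about 8 mm nearer the hinge than my stand frame predicted, so I aimed the press from that measurement.
- **Side force:** there was up to 9.5 N sideways at the wrist while pressing, whose cause I did not find. With the downward push that makes about 20 N in all.
- **Camera offset:** the scene camera read about 4 mm low in y compared with the others.
- **Bystanders:** I saw none move, but I did not re-measure them.

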